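# Flip a test cassette face up onto the reader tray

## Task

The flat test cassette lies face down on the bench in front of the cassette reader. Without gripping or lifting it, push it with the fingertips up against the front edge of the reader's tray, keep pushing until its near end tips up and it flips over onto the tray, face up, and then push it home, flat and square against the rail at the back of the tray. Leave the bottles, vial, timer and pot standing where they are.

Things in the scene. Friction and masses are not known exactly. Their poses are not given: they have to be found in the camera images.
- cassette: Test cassette: white plastic slab 66 x 50 x 9 mm, 20 to 40 g, square-edged. Its printed face (four narrow result windows, four round wells) is down at the start, its plain back up. Origin: centre of the printed face. x: along the 66 mm length, at the start towards the tray within 0.3 rad; y: across the 50 mm width; z: out of the plain back (up at the start, down once flipped).
- cassette_mid (a point): Centre of the cassette's solid, 4.5 mm from either face; axes as the cassette's.
- cassette_front (a point): Middle of the cassette's end face that is nearer the tray at the start (own +x, 33 mm from the centre), at half thickness. This end meets the tray's edge and stays low while the other swings up and over.
- cassette_rear (a point): Middle of the cassette's other end face (own -x, 33 mm from the centre), nearer the robot at the start, at half thickness. This end swings up and over and finishes at the rail: pressed against the edge with about 5 N, it does not slip on the fingertips and follows them upward.
- reader: Cassette reader, fixed, 210 mm deep, 220 mm wide. Origin: middle of the foot of the tray's front edge, at bench level. x: away from the robot, square to that edge; y: along the edge; z: up. The bare aluminium tray is a slab 10 mm high, reader x 0 to 92 mm, y -110 to 110 mm, with an upright square front edge at x = 0.
- rail (a point): Middle of the rail across the back of the tray: on its upright face (reader x = 92 mm), at its top, 22 mm above the bench (12 mm above the tray). Behind the rail the white housing, 42 mm high, runs from reader x = 98 to 210 mm. Axes as the reader's.
- dropper: Small white dropper bottle, 26 mm across, 60 mm high, 25 g, standing on the tray near its right end (reader y about -90 mm); origin at the centre of its underside, z up. Leave it.
- vial: Small amber vial, 28 mm across, 50 mm high, on the bench in front of the tray, right of the cassette; origin at the centre of its underside, z up. Leave it.
- timer: White bench timer, 55 x 60 x 22 mm, flat on the bench in front of the tray, left of the cassette; origin at the centre of its underside, z up. Leave it.
- wash: Clear wash bottle, 54 mm across, 125 mm high with a bent spout above to about 160 mm, on the bench left of the reader; origin at the centre of its underside, z up. Leave it.
- jar: White screw-top jar, 52 mm across, 75 mm high, on the bench right of the reader; origin at the centre of its underside, z up. Leave it.
- pot: Yellow plastic pot, 110 mm across, 110 mm high, on the bench far to the left; origin at the centre of its underside, z up. Leave it.
Things that resemble listed ones, but are neither listed nor needed, are in the scene too. Several things look just like the cassette: the one meant starts farthest to the robot's right.

How it is judged:
By the outcome, as a careful person would: the job done as asked, in the order asked, and still so for the second after the job is handed in, with the robot touching nothing.
It also fails if it takes over 51 s, if anything falls off the work surface, if the arm or the gripper's body presses on something with over 40 N, if the wrist force passes 120 N, or if a joint passes its speed limit or range.

## Robot

A 7-joint arm with a two-finger parallel gripper is mounted at the origin on the work surface. World frame = base frame: x ahead of the robot, y to its left, z up, the work surface at z = 0. Lengths are in m, angles in degrees, forces in N, time in s.
With the tool pointing down it reaches from about 0.4 to 0.85 m from the base axis. Payload 4.5 kg.
Tool frame: the origin (TCP) lies midway between the tips of the shut fingers; the grasp point (between the pads) lies 19 mm behind it; z points along the fingers, y is the line along which they close (so a half turn about z gives the same grasp; the last joint's range is limited). The gripper opens to 85 mm and grips with 20 to 120 N. Pads are 22 mm wide; open, the fingers measure 114 mm over their backs; the gripper's body (76 mm by 85 mm) begins 54 mm behind the grasp point. The pads swing forward as they close: fully open they stand 13 mm farther back than shut.
Start: joints at [67.254, 39.483, -11.15, 89.685, 9.013, 51.709, -12.324], TCP at [0.261, -0.568, 0.195] pointing down, gripper open.
Joint ranges: [-172.22, 172.22], [-26.19, 119.32], [-84.43, 86.54], [7.71, 146.69], [-57.33, 237.33], [2.42, 119.75], [-152.13, 152.13]. Speed limits (degrees/s): [147.25, 147.25, 180, 180, 180, 180, 180].

## Interface

Orientations are given as a 3x3 rotation matrix whose columns are the frame's x, y, z axes.
In Python, from bench import r gives the robot as it stands.
- The arm moves only by the tool send_rows, never from a script. Its argument "increments" is a list of rows, each an object of numbers: "wx", "wy", "wz": the turn, a rotation vector about the tool's x, y, z normalised to -1 to 1, where 1 is 0.08 rad; "tx", "ty", "tz": the shift along the tool's x, y, z normalised to -1 to 1, where 1 is 0.05 m; "grip": the gripper command: -1 is fully open, 1 is shut, values between are in proportion. In form: [{"wx": .., "wy": .., "wz": .., "tx": .., "ty": .., "tz": .., "grip": ..}, ...]. A call has 1 to 20 rows; each row shifts and turns the commanded pose from where the row before left it, along the tool's axes as they then stand; what a row does not reach is not made up. A row lasts 1/8 s, in which the tool goes at most 62.5 mm and 10.7 degrees, less where a joint would pass 70% of its speed; a pose out of reach is approached as far as the arm can. A call with a number of a shift or a turn outside -1 to 1 is refused whole. A call with a gripper value outside its range is refused whole. The fingers move at their own pace and stop on an object; "force" is the grip in N (left out, the last holds). Time passes only in rows, so rows that do not move let the fingers close. It gives the time, the measured TCP pose, the force, the opening and the grip force at its end, in the units of the state.
- r.read_state(): the state, without advancing time (a new reading comes with each control period).
- r.snapshot(name): name is "side" or "top"; returns the picture (480x640x3 uint8, red, green, blue); there is no depth.
- r.camera_model(name): a dict with "intrinsics" (3x3 intrinsics, pixels), "world_to_cam" (4x4, takes a point from world to camera coordinates). Camera axes: x right, y down, z forward; pixel columns grow to the right and rows downward; lengths in m; the calibration is good to about 2 mm. A picture is of the moment at which its call begins. camera_model takes no time and is no camera call.
- r.job_done(): hands the job in; it is judged then, once.
The state is a dict: "t": time; "joint_positions": joint angles; "qd": joint speeds; "joint_torque": joint torques, N m; "ee_pos": TCP position; "ee_rot": TCP orientation; "ft_force": force on the tool from outside, world axes, zero at the start; "moment": the same for the moment, N m; "gripper_width": finger opening in m; "gripper_force": force on a finger pad.
Only numpy, scipy, OpenCV 4.12 (cv2) and the standard library are available. Lean on these libraries where they do the work, as an engineer would, in place of code of your own. Each camera call takes 0.05 s, during which the arm holds its last target. There are 200 camera calls.

## Working session

There is one attempt and no reset: what is moved stays moved. The work goes in short steps, Python scripts to look and compute and a tool call to move; the robot and the scene stay as the last step left them, time stands still between calls to the robot, and variables do not carry over. Pictures are saved under pics/ and viewed, at most 10 in all, crops included, and the job is handed in when it is done.

Besides the shell and the picture viewer there is one more tool, called in YAML: its name, and indented under it one key for each argument. send_rows: Moves the arm, as the interface text tells. Its arguments: {"type":"object","properties":{"increments":{"type":"array"},"force":{"type":"number"}},"required":["increments"]}

```bash
ls; mkdir -p pics; python3 - <<'E'
from bench import r
import cv2,numpy as np
for n in("side","top"):
    cv2.imwrite(f"pics/{n}0.png",r.snapshot(n)[...,::-1]); m=r.camera_model(n); print(n,m["intrinsics"],np.round(m["world_to_cam"],4))
s=r.read_state();print(s)
E
```

```text
pics
side [[503.8125177    0.         324.55232865]
 [  0.         503.8125177  244.65763156]
 [  0.           0.           1.        ]] [[ 0.9865 -0.1629 -0.0189 -0.5069]
 [-0.1293 -0.7018 -0.7005  0.1869]
 [ 0.1008  0.6935 -0.7134  0.7961]
 [ 0.      0.      0.      1.    ]]
top [[456.56072927   0.         312.31843575]
 [  0.         456.56072927 244.62931646]
 [  0.           0.           1.        ]] [[-0.1871 -0.9823 -0.0037  0.2   ]
 [-0.9607  0.1838 -0.2081  0.5026]
 [ 0.2051 -0.0354 -0.9781  0.8307]
 [ 0.      0.      0.      1.    ]]
{'t': 0.1, 'joint_positions': array([ 67.25256015,  39.52926731, -11.14620422,  89.73931753,
         9.01381125,  51.71016006, -12.32306005]), 'qd': array([ 0.06029278, -0.1763749 ,  0.01009478, -0.10223845,  0.00984618,
        0.0352241 , -0.03266322]), 'joint_torque': array([-2.90019350e-03, -5.40598547e+01, -1.27132494e+00, -1.58986616e+01,
        9.36960656e-03,  4.36187736e-03,  1.12973805e-05]), 'ee_pos': array([ 0.26069476, -0.5673171 ,  0.19415319]), 'ee_rot': array([[ 9.08571975e-01,  4.17727537e-01, -8.19626596e-04],
       [ 4.17728321e-01, -9.08570786e-01,  1.47534204e-03],
       [-1.28397783e-04, -1.68283568e-03, -9.99998576e-01]]), 'ft_force': array([-0.09166674, -0.15892213, -0.08111478]), 'moment': array([ 0.00410403, -0.00623964, -0.01006764]), 'gripper_force': 0.0, 'gripper_width': 0.08541077388760998}
```

View pics/top0.png

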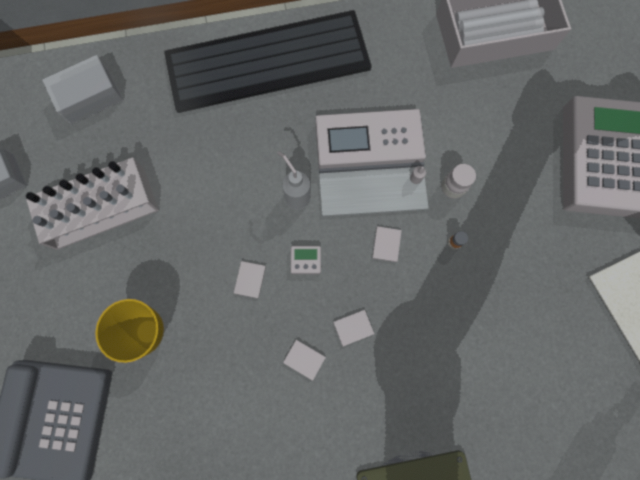

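View pics/side0.png

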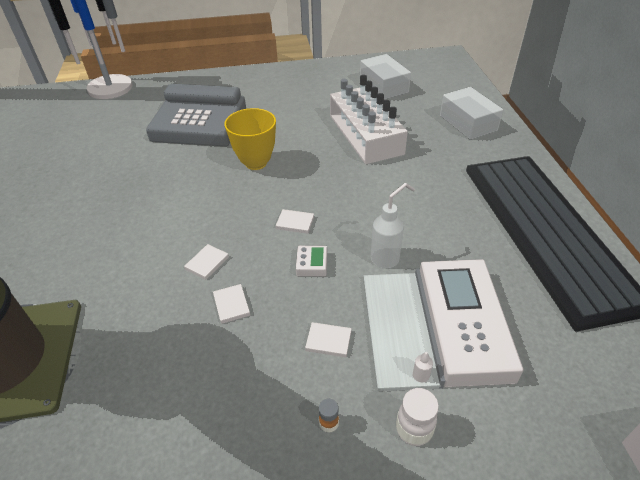

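Four cassette look-alikes appear in the top view, at (249,279), (304,360), (353,327) and (387,244). The last is farthest to the robot's right (image right = -y) and lies in front of the tray, so it fits; in the side view it is at (329,338). The tray is at top (373,192), the timer at (306,260), the vial at (458,240) and the dropper at (418,174). I'll measure it and confirm in a crop.

```bash
cat > h.py <<'E'
import numpy as np,cv2
from bench import r
def ray(n,uv,z):
    m=r.camera_model(n);K=m["intrinsics"];T=np.array(m["world_to_cam"]);R=T[:3,:3];t=T[:3,3]
    uv=np.atleast_2d(uv).astype(float);d=(np.linalg.inv(K)@np.c_[uv,np.ones(len(uv))].T).T@R;c=-R.T@t
    return c+d*((z-c[2])/d[:,2])[:,None]
def proj(n,P):
    m=r.camera_model(n);T=np.array(m["world_to_cam"]);p=np.atleast_2d(P)@T[:3,:3].T+T[:3,3];q=p@m["intrinsics"].T
    return q[:,:2]/q[:,2:]
def quad(img,box,thr):
    x0,y0,x1,y1=box;g=cv2.cvtColor(img,cv2.COLOR_RGB2GRAY)[y0:y1,x0:x1]
    _,b=cv2.threshold(g,thr,255,0)
    c=max(cv2.findContours(b,0,1)[0],key=cv2.contourArea)
    (cx,cy),wh,a=cv2.minAreaRect(c);ap=cv2.approxPolyDP(c,0.06*cv2.arcLength(c,True),True)[:,0]
    return ap+np.array([x0,y0]),g
E
python3 - <<'E'
from h import *
np.set_printoptions(precision=4,suppress=True)
t=cv2.imread("pics/top0.png")[...,::-1].copy();s=cv2.imread("pics/side0.png")[...,::-1].copy()
print("pix",t[244,387],t[244,365],t[200,373],t[220,373],s[338,329],s[360,329])
for n,im,box in(("top",t,(366,220,410,270)),("side",s,(295,312,362,365))):
    q,g=quad(im,box,150); P=ray(n,q,.009);print(n,q.tolist(),P[:,:2].tolist(),np.linalg.norm(P-np.roll(P,-1,0),axis=1),P.mean(0))
a=cv2.resize(t[150:290,270:480],None,fx=3.6,fy=3.6,interpolation=2)
cv2.imwrite("pics/crop1.png",a[...,::-1])
E
```

```text
pix [163 158 161] [105 108 108] [148 153 155] [105 108 108] [224 219 216] [149 155 150]
top [[378, 228], [374, 256], [395, 260], [399, 231]] [[0.549423508525948, -0.038215671863099376], [0.493925346707514, -0.017630233715491467], [0.477938261351064, -0.05749878526927879], [0.5351657920995524, -0.07903916174149789]] [0.0592 0.043  0.0611 0.0432] [ 0.5141 -0.0481  0.009 ]
side [[304, 316], [306, 348], [361, 332]] [[0.4793571516186504, -4.063350594907256e-05], [0.4741006825918803, -0.062160942082064685], [0.56577568463206, -0.04784386379631306]] [0.0623 0.0928 0.0988] [ 0.5064 -0.0367  0.009 ]
```

View pics/crop1.png

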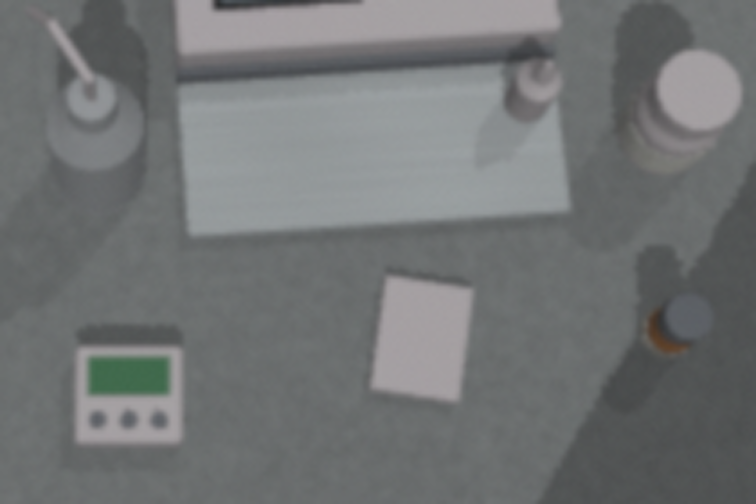

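The crop shows the plain white slab at corners (387,275), (473,290), (460,402), (371,390), free between the timer and the vial. The tray's front edge runs from (188,237) to (570,212).

```bash
python3 - <<'E'
from h import *
np.set_printoptions(precision=4,suppress=True)
s=cv2.imread("pics/side0.png")[...,::-1].copy()
f=lambda L:(np.array(L)+.5)/3.6-.5+[270,150]
P=ray("top",f([(387,275),(473,290),(460,402),(371,390)]),.009)[:,:2]
print("cass",P,np.linalg.norm(P-np.roll(P,-1,0),axis=1),P.mean(0)); a=P[:2].mean(0)-P[2:].mean(0);print("yaw",np.degrees(np.arctan2(a[1],a[0])))
E_=ray("top",f([(188,237),(570,212)]),.010)[:,:2];print("edge",E_,np.linalg.norm(E_[0]-E_[1]),E_.mean(0));e=E_[0]-E_[1];print("reader yaw",np.degrees(np.arctan2(-e[0],e[1])))
print("vial cap",ray("top",f([(687,318)]),.05),"base",ray("top",f([(664,335)]),.01))
print("timer",ray("top",f([(77,347),(182,347),(182,442),(77,442)]),.022)[:,:2])
print("dropper",ray("top",f([(544,70)]),.06),"jar",ray("top",f([(699,90)]),.075))
q,g=quad(s,(295,312,362,370),185);P=ray("side",q,.009)[:,:2];print("side",q.tolist(),P,np.linalg.norm(P-np.roll(P,-1,0),axis=1),P.mean(0))
# side: tray edge corners
x=ray("side",[(364,275),(380,387)],.010)[:,:2];print("side tray",x,np.linalg.norm(x[0]-x[1]))
cv2.imwrite("pics/crop2.png",cv2.resize(s[255:405,285:485],None,fx=4,fy=4,interpolation=2)[...,::-1])
E
```

```text
cass [[ 0.5538 -0.0374]
 [ 0.536  -0.0835]
 [ 0.4744 -0.0617]
 [ 0.4905 -0.0142]] [0.0494 0.0654 0.0502 0.0675] [ 0.5137 -0.0492]
yaw -19.810382980765844
edge [[ 0.5969  0.0698]
 [ 0.5703 -0.1483]] 0.2197425680453628 [ 0.5836 -0.0393]
reader yaw -6.964778120679638
vial cap [[ 0.4907 -0.1838  0.05  ]] base [[ 0.4901 -0.1832  0.01  ]]
timer [[0.543  0.1435]
 [0.532  0.0861]
 [0.4796 0.0962]
 [0.4904 0.153 ]]
dropper [[ 0.6402 -0.1382  0.06  ]] jar [[ 0.6082 -0.2131  0.075 ]]
side [[311, 323], [306, 347], [346, 353], [350, 328]] [[ 0.4888 -0.0161]
 [ 0.4744 -0.0603]
 [ 0.5344 -0.0821]
 [ 0.5498 -0.0371]] [0.0465 0.0639 0.0476 0.0646] [ 0.5118 -0.0489]
side tray [[ 0.5967  0.0694]
 [ 0.5725 -0.1485]] 0.21925806954232757
```

View pics/crop2.png

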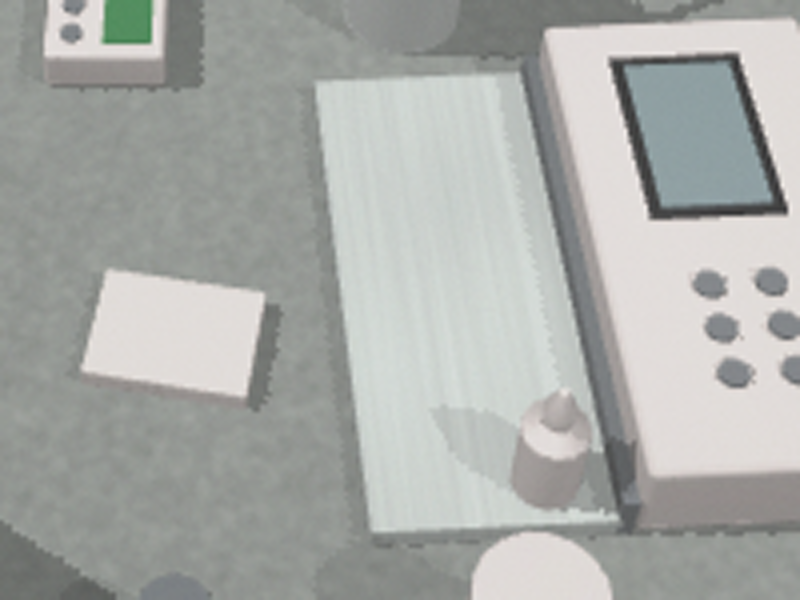

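The side crop agrees with the top view to about 2 mm. In the reader frame the cassette is at about (-69, -18) mm and yawed -13°. The finger line must turn to the reader's yaw (-6.7°), so I turn the tool first.

send_rows:
  increments:
    - {"wz":0.98,"grip":0.53}
    - {"wz":0.98,"grip":0.53}
    - {"wz":0.98,"grip":0.53}
    - {"wz":0.98,"grip":0.53}
    - {"wz":0.98,"grip":0.53}
    - {"wz":0.98,"grip":0.53}
    - {"wz":0.98,"grip":0.53}
    - {"grip":0.53}

```text
$.increments[0]: bad value
```

```bash
cat >> h.py <<'E'
O=np.array([.584,-.0395,0]);a_=np.radians(-6.7)
RR=np.array([[np.cos(a_),-np.sin(a_),0],[np.sin(a_),np.cos(a_),0],[0,0,1]])
def st(target=None):
    s=r.read_state();p=RR.T@(s["ee_pos"]-O);R=RR.T@s["ee_rot"]
    print("t",round(s["t"],2),"reader mm",np.round(p*1e3,1),"F",np.round(RR.T@s["ft_force"],2),"w",round(s["gripper_width"],4),"J",np.round(s["joint_positions"],0))
    if target is not None:
        d=R.T@(np.array(target)/1e3-p);print("tool shift units",np.round(d/.05,2))
        w=cv2.Rodrigues(R.T@np.diag([1.,-1,-1]))[0].ravel();print("turn units",np.round(w/.08,2))
E
python3 - <<'E'
from h import *
st((-131,-15,80))
E
```

```text
t 0.1 reader mm [-259.5 -561.9  194.2] F [-0.07 -0.17 -0.08] w 0.0854 J [ 67.  40. -11.  90.   9.  52. -12.]
tool shift units [ 7.89 -7.99  2.3 ]
turn units [-0.02  0.01  6.85]
```

All keys are needed in each row.

send_rows:
  increments:
    - {"wx":0,"wy":0,"wz":0.98,"tx":0,"ty":0,"tz":0,"grip":0.53}
    - {"wx":0,"wy":0,"wz":0.98,"tx":0,"ty":0,"tz":0,"grip":0.53}
    - {"wx":0,"wy":0,"wz":0.98,"tx":0,"ty":0,"tz":0,"grip":0.53}
    - {"wx":0,"wy":0,"wz":0.98,"tx":0,"ty":0,"tz":0,"grip":0.53}
    - {"wx":0,"wy":0,"wz":0.98,"tx":0,"ty":0,"tz":0,"grip":0.53}
    - {"wx":0,"wy":0,"wz":0.98,"tx":0,"ty":0,"tz":0,"grip":0.53}
    - {"wx":0,"wy":0,"wz":0.98,"tx":0,"ty":0,"tz":0,"grip":0.53}
    - {"wx":0,"wy":0,"wz":0,"tx":0,"ty":0,"tz":0,"grip":0.53}

```text
t: 1.1
ee_pos: [0.2609, -0.5675, 0.1945]
ee_rot: [[0.993, -0.117, -0.001], [-0.117, -0.993, 0.001], [-0.001, -0.001, -1.0]]
ft_force: [-0.4, -0.1, 0.2]
gripper_width: 0.0201
gripper_force: 0.0
```

```bash
python3 - <<'E'
from h import *
st((-131,-15,80))
E
```

```text
t 1.1 reader mm [-259.3 -562.1  194.5] F [-0.38 -0.19  0.21] w 0.0201 J [ 62.  39.  -2.  90.   2.  51. -37.]
tool shift units [  2.57 -10.94   2.3 ]
turn units [-0.01  0.01 -0.  ]
```

send_rows:
  increments:
    - {"wx":0,"wy":0,"wz":0,"tx":0.14,"ty":-0.3,"tz":0,"grip":0.53}
    - {"wx":0,"wy":0,"wz":0,"tx":0.14,"ty":-0.6,"tz":0,"grip":0.53}
    - {"wx":0,"wy":0,"wz":0,"tx":0.14,"ty":-0.6,"tz":0,"grip":0.53}
    - {"wx":0,"wy":0,"wz":0,"tx":0.14,"ty":-0.6,"tz":0,"grip":0.53}
    - {"wx":0,"wy":0,"wz":0,"tx":0.14,"ty":-0.6,"tz":0,"grip":0.53}
    - {"wx":0,"wy":0,"wz":0,"tx":0.14,"ty":-0.6,"tz":0,"grip":0.53}
    - {"wx":0,"wy":0,"wz":0,"tx":0.14,"ty":-0.6,"tz":0,"grip":0.53}
    - {"wx":0,"wy":0,"wz":0,"tx":0.14,"ty":-0.6,"tz":0,"grip":0.53}
    - {"wx":0,"wy":0,"wz":0,"tx":0.14,"ty":-0.6,"tz":0,"grip":0.53}
    - {"wx":0,"wy":0,"wz":0,"tx":0.14,"ty":-0.6,"tz":0,"grip":0.53}
    - {"wx":0,"wy":0,"wz":0,"tx":0.14,"ty":-0.6,"tz":0,"grip":0.53}
    - {"wx":0,"wy":0,"wz":0,"tx":0.14,"ty":-0.6,"tz":0,"grip":0.53}
    - {"wx":0,"wy":0,"wz":0,"tx":0.14,"ty":-0.6,"tz":0.2,"grip":0.53}
    - {"wx":0,"wy":0,"wz":0,"tx":0.14,"ty":-0.6,"tz":0.3,"grip":0.53}
    - {"wx":0,"wy":0,"wz":0,"tx":0.14,"ty":-0.6,"tz":0.3,"grip":0.53}
    - {"wx":0,"wy":0,"wz":0,"tx":0.14,"ty":-0.6,"tz":0.3,"grip":0.53}
    - {"wx":0,"wy":0,"wz":0,"tx":0.14,"ty":-0.6,"tz":0.3,"grip":0.53}
    - {"wx":0,"wy":0,"wz":0,"tx":0.14,"ty":-0.6,"tz":0.3,"grip":0.53}
    - {"wx":0,"wy":0,"wz":0,"tx":0.05,"ty":-0.44,"tz":0.3,"grip":0.53}
    - {"wx":0,"wy":0,"wz":0,"tx":0,"ty":0,"tz":0.3,"grip":0.53}

```text
t: 3.6
ee_pos: [0.4534, -0.0361, 0.0796]
ee_rot: [[0.994, -0.111, 0.001], [-0.111, -0.994, 0.002], [0.001, -0.002, -1.0]]
ft_force: [-0.0, -0.2, 0.4]
gripper_width: 0.02
gripper_force: 0.0
```

```bash
python3 - <<'E'
from h import *
st((-131,-15,15))
E
```

```text
t 3.6 reader mm [-130.1  -11.9   79.6] F [-0.02 -0.22  0.4 ] w 0.02 J [ -2.  40.   2. 125.  -4.  16. -93.]
tool shift units [-0.02  0.07  1.29]
turn units [-0.03 -0.01  0.07]
```

send_rows:
  increments:
    - {"wx":0,"wy":0,"wz":0.07,"tx":-0.02,"ty":0.07,"tz":0.3,"grip":0.53}
    - {"wx":0,"wy":0,"wz":0,"tx":0,"ty":0,"tz":0.3,"grip":0.53}
    - {"wx":0,"wy":0,"wz":0,"tx":0,"ty":0,"tz":0.3,"grip":0.53}
    - {"wx":0,"wy":0,"wz":0,"tx":0,"ty":0,"tz":0.3,"grip":0.53}
    - {"wx":0,"wy":0,"wz":0,"tx":0,"ty":0,"tz":0.2,"grip":0.53}
    - {"wx":0,"wy":0,"wz":0,"tx":0,"ty":0,"tz":0.06,"grip":0.53}
    - {"wx":0,"wy":0,"wz":0,"tx":0,"ty":0,"tz":0.06,"grip":0.53}
    - {"wx":0,"wy":0,"wz":0,"tx":0,"ty":0,"tz":0.02,"grip":0.53}

```text
t: 4.6
ee_pos: [0.4518, -0.0432, 0.003]
ee_rot: [[0.992, -0.123, 0.0], [-0.123, -0.992, -0.0], [0.0, 0.0, -1.0]]
ft_force: [0.1, -1.0, 0.2]
gripper_width: 0.0204
gripper_force: 0.0
```

```bash
python3 - <<'E'
from h import *
st((-131,-15,3))
cv2.imwrite("pics/side2.png",cv2.resize(r.snapshot("side")[240:390,200:400],None,fx=4,fy=4,interpolation=2)[...,::-1])
E
```

```text
t 4.6 reader mm [-130.9  -19.1    3. ] F [ 0.19 -0.98  0.19] w 0.0204 J [ -1.  49.   0. 127.  -4.   4. -93.]
tool shift units [-0.   -0.08  0.  ]
turn units [ 0.   -0.01 -0.08]
```

View pics/side2.png

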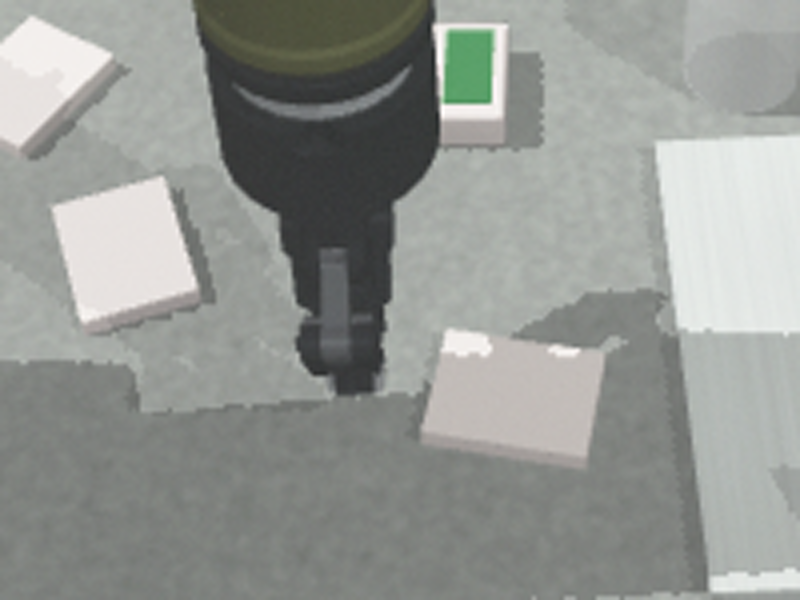

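The side crop shows the fingertips at (355,385) behind the cassette's rear face at (425,390), low and clear. Next I lower them gently to find the bench.

send_rows:
  increments:
    - {"wx":0,"wy":0,"wz":-0.08,"tx":0.02,"ty":-0.02,"tz":0.02,"grip":0.53}
    - {"wx":0,"wy":0,"wz":0,"tx":0,"ty":0,"tz":0.02,"grip":0.53}
    - {"wx":0,"wy":0,"wz":0,"tx":0,"ty":0,"tz":0.02,"grip":0.53}
    - {"wx":0,"wy":0,"wz":0,"tx":0,"ty":0,"tz":0,"grip":0.53}

```text
t: 5.15
ee_pos: [0.4527, -0.0424, -0.0002]
ee_rot: [[0.993, -0.117, -0.0], [-0.117, -0.993, -0.0], [-0.0, 0.0, -1.0]]
ft_force: [-0.4, 1.3, -0.3]
gripper_width: 0.0198
gripper_force: 0.0
```

```bash
python3 - <<'E'
from h import *
st((-131,-18,2))
E
```

```text
t 5.15 reader mm [-130.1  -18.2   -0.2] F [-0.51  1.25 -0.28] w 0.0198 J [ -1.  49.   0. 127.  -4.   4. -93.]
tool shift units [-0.02 -0.   -0.04]
turn units [ 0.  0. -0.]
```

send_rows:
  increments:
    - {"wx":0,"wy":0,"wz":0,"tx":0,"ty":0,"tz":0.02,"grip":0.53}
    - {"wx":0,"wy":0,"wz":0,"tx":0,"ty":0,"tz":0.02,"grip":0.53}
    - {"wx":0,"wy":0,"wz":0,"tx":0,"ty":0,"tz":0,"grip":0.53}

```text
t: 5.52
ee_pos: [0.4527, -0.0423, -0.0022]
ee_rot: [[0.993, -0.117, -0.0], [-0.117, -0.993, -0.0], [-0.0, 0.0, -1.0]]
ft_force: [-0.8, -0.3, 0.1]
gripper_width: 0.0198
gripper_force: 0.0
```

```bash
python3 - <<'E'
from h import *
st()
E
```

```text
t 5.53 reader mm [-130.1  -18.1   -2.2] F [-0.78 -0.38  0.06] w 0.0198 J [ -1.  50.   0. 127.  -4.   4. -93.]
```

send_rows:
  increments:
    - {"wx":0,"wy":0,"wz":0,"tx":0,"ty":0,"tz":0.02,"grip":0.53}
    - {"wx":0,"wy":0,"wz":0,"tx":0,"ty":0,"tz":0,"grip":0.53}
    - {"wx":0,"wy":0,"wz":0,"tx":0,"ty":0,"tz":0.02,"grip":0.53}
    - {"wx":0,"wy":0,"wz":0,"tx":0,"ty":0,"tz":0,"grip":0.53}

```text
t: 6.02
ee_pos: [0.4527, -0.0424, -0.0042]
ee_rot: [[0.993, -0.117, -0.0], [-0.117, -0.993, -0.0], [-0.0, 0.0, -1.0]]
ft_force: [-0.5, -0.7, -0.3]
gripper_width: 0.0201
gripper_force: 0.0
```

```bash
python3 - <<'E'
from h import *
st()
E
```

```text
t 6.03 reader mm [-130.1  -18.2   -4.2] F [-0.37 -0.72 -0.32] w 0.0201 J [ -1.  50.   0. 127.  -4.   4. -93.]
```

send_rows:
  increments:
    - {"wx":0,"wy":0,"wz":0,"tx":0,"ty":0,"tz":0.02,"grip":0.53}
    - {"wx":0,"wy":0,"wz":0,"tx":0,"ty":0,"tz":0,"grip":0.53}
    - {"wx":0,"wy":0,"wz":0,"tx":0,"ty":0,"tz":0.02,"grip":0.53}
    - {"wx":0,"wy":0,"wz":0,"tx":0,"ty":0,"tz":0,"grip":0.53}

```text
t: 6.52
ee_pos: [0.4527, -0.0424, -0.0062]
ee_rot: [[0.993, -0.117, -0.0], [-0.117, -0.993, -0.0], [-0.0, 0.0, -1.0]]
ft_force: [-0.5, -0.7, 0.2]
gripper_width: 0.0202
gripper_force: 0.0
```

```bash
python3 - <<'E'
from h import *
st()
E
```

```text
t 6.53 reader mm [-130.1  -18.2   -6.2] F [-0.44 -0.8   0.25] w 0.0202 J [ -1.  50.   0. 127.  -4.   3. -93.]
```

send_rows:
  increments:
    - {"wx":0,"wy":0,"wz":0,"tx":0.1,"ty":0,"tz":0,"grip":0.53}
    - {"wx":0,"wy":0,"wz":0,"tx":0.06,"ty":0,"tz":0,"grip":0.53}
    - {"wx":0,"wy":0,"wz":0,"tx":0,"ty":0,"tz":0.02,"grip":0.53}
    - {"wx":0,"wy":0,"wz":0,"tx":0,"ty":0,"tz":0,"grip":0.53}

```text
t: 7.02
ee_pos: [0.4605, -0.0433, -0.0072]
ee_rot: [[0.993, -0.117, -0.0], [-0.117, -0.993, -0.0], [-0.0, 0.0, -1.0]]
ft_force: [-0.2, 0.1, -0.4]
gripper_width: 0.0202
gripper_force: 0.0
```

```bash
python3 - <<'E'
from h import *
st()
E
```

```text
t 7.03 reader mm [-122.2  -18.1   -7.2] F [-0.21  0.09 -0.41] w 0.0202 J [ -1.  50.   0. 125.  -4.   4. -93.]
```

```bash
python3 - <<'E'
from h import *
im=r.snapshot("side").copy();c=im[300:375,250:350];c=cv2.resize(c,None,fx=8,fy=8,interpolation=2)
for z,col in((0,(255,0,0)),(.005,(0,255,0)),(.010,(0,0,255))):
  for x in(-.1332,-.1112):
    for y in(-.0425,.0065):
        p=(proj("side",RR@np.array([x,y,z])+O)[0]-[250,300])*8;cv2.circle(c,tuple(int(v) for v in p),4,col,-1)
cv2.imwrite("pics/side3.png",c[...,::-1])
E
```

```text
(no output)
```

View pics/side3.png

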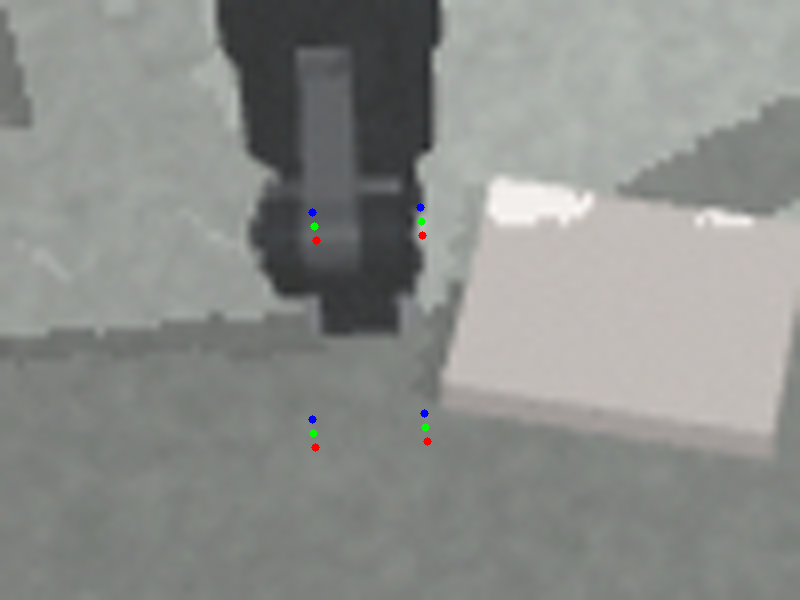

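The crop shows the fingertip bottom at (360,330), still visibly above its expected bench point, so the tips aren't touching yet. I'll keep feeling downward.

send_rows:
  increments:
    - {"wx":0,"wy":0,"wz":0,"tx":0,"ty":0,"tz":0.03,"grip":0.53}
    - {"wx":0,"wy":0,"wz":0,"tx":0,"ty":0,"tz":0,"grip":0.53}

```text
t: 7.32
ee_pos: [0.4605, -0.0433, -0.0087]
ee_rot: [[0.993, -0.117, -0.0], [-0.117, -0.993, -0.0], [-0.0, 0.0, -1.0]]
ft_force: [-0.2, -0.1, -0.2]
gripper_width: 0.0202
gripper_force: 0.0
```

send_rows:
  increments:
    - {"wx":0,"wy":0,"wz":0,"tx":0,"ty":0,"tz":0.03,"grip":0.53}
    - {"wx":0,"wy":0,"wz":0,"tx":0,"ty":0,"tz":0,"grip":0.53}

```text
t: 7.58
ee_pos: [0.4606, -0.0433, -0.0102]
ee_rot: [[0.993, -0.117, -0.0], [-0.117, -0.993, -0.0], [-0.0, 0.0, -1.0]]
ft_force: [-0.6, 0.2, 0.2]
gripper_width: 0.0198
gripper_force: 0.0
```

send_rows:
  increments:
    - {"wx":0,"wy":0,"wz":0,"tx":0,"ty":0,"tz":0.03,"grip":0.53}
    - {"wx":0,"wy":0,"wz":0,"tx":0,"ty":0,"tz":0,"grip":0.53}

```text
t: 7.82
ee_pos: [0.4606, -0.0433, -0.0117]
ee_rot: [[0.993, -0.117, -0.0], [-0.117, -0.993, -0.0], [-0.0, 0.0, -1.0]]
ft_force: [-0.9, 0.4, -0.6]
gripper_width: 0.0201
gripper_force: 0.0
```

send_rows:
  increments:
    - {"wx":0,"wy":0,"wz":0,"tx":0,"ty":0,"tz":0.03,"grip":0.53}
    - {"wx":0,"wy":0,"wz":0,"tx":0,"ty":0,"tz":0,"grip":0.53}

```text
t: 8.07
ee_pos: [0.4606, -0.0433, -0.0132]
ee_rot: [[0.993, -0.117, -0.0], [-0.117, -0.993, -0.0], [-0.0, 0.0, -1.0]]
ft_force: [0.2, 0.1, 0.1]
gripper_width: 0.0197
gripper_force: 0.0
```

```bash
python3 - <<'E'
from h import *
st()
im=r.snapshot("side").copy();c=im[270:370,240:360]
cv2.imwrite("pics/side4.png",cv2.resize(c,None,fx=6,fy=6,interpolation=2)[...,::-1])
E
```

```text
t 8.07 reader mm [-122.1  -18.1  -13.2] F [0.22 0.08 0.09] w 0.0197 J [ -1.  51.   0. 125.  -4.   4. -93.]
```

No contact even at -13 mm, past the full set-back, so the reported height isn't the tip height. I'll check both views in one picture.

```bash
python3 - <<'E'
from h import *
s=r.snapshot("side").copy();t=r.snapshot("top").copy()
def mk(n,im,x0,y0,w,h,f):
    c=cv2.resize(im[y0:y0+h,x0:x0+w],None,fx=f,fy=f,interpolation=2)
    for z,col in((0,(255,0,0)),(.03,(0,255,0))):
        p=(proj(n,RR@np.array([-.1221,-.0181,z])+O)[0]-[x0,y0])*f;cv2.circle(c,tuple(int(v) for v in p),3,col,-1)
    return c
a=mk("side",s,220,200,160,200,2.5);b=mk("top",t,300,200,160,200,2.5)
cv2.imwrite("pics/both5.png",np.hstack([a,b])[...,::-1])
E
```

```text
(no output)
```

View pics/both5.png

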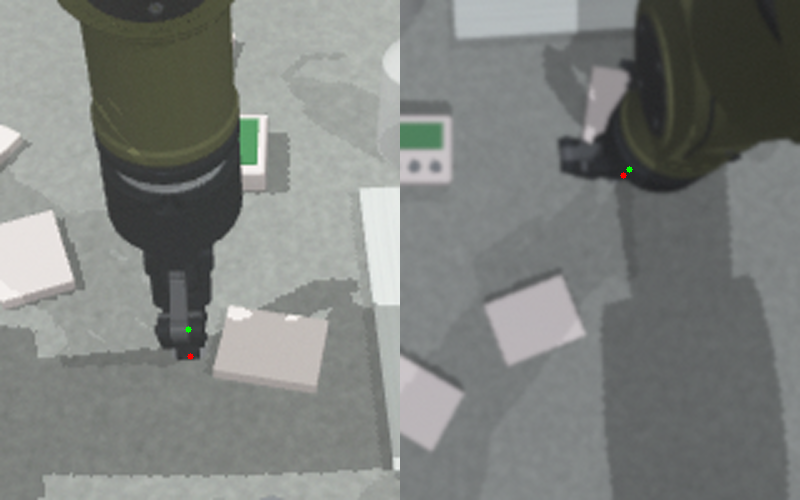

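```bash
python3 - <<'E'
from h import *
np.set_printoptions(precision=1,suppress=True)
m=r.camera_model("side");T=np.array(m["world_to_cam"]);print("side cam",RR.T@(-T[:3,:3].T@T[:3,3]-O)*1e3)
m=r.camera_model("top");T=np.array(m["world_to_cam"]);print("top cam",RR.T@(-T[:3,:3].T@T[:3,3]-O)*1e3)
for z in(0,.01,.02,.03,.04,.06):
    print(z*1e3,"side tip",((ray("side",[(290,342.8),(300,342.8)],z)-O)@RR*1e3)[:,:2].ravel(),"knuckle L/R side",((ray("side",[(282.5,330),(303,330)],z)-O)@RR*1e3)[:,:2].ravel(),"top left",((ray("top",[(363.5,256),(363.5,269)],z)-O)@RR*1e3)[:,:2].ravel())
t=r.snapshot("top");g=t.max(2)
for v in range(250,284,3): print(v,g[v,356:412:2])
E
```

```text
side cam [ -85.  -477.1  689.3]
top cam [-252.7  144.5  917.9]
0.0 side tip [-132.4  -18.2 -116.2  -19.1] knuckle L/R side [-144.8    7.4 -111.     5.4] top left [ -88.9   31.3 -115.6   33.8]
10.0 side tip [-131.7  -24.8 -115.8  -25.8] knuckle L/R side [-143.9    0.4 -110.6   -1.6] top left [ -90.7   32.5 -117.1   35. ]
20.0 side tip [-131.   -31.5 -115.3  -32.4] knuckle L/R side [-143.    -6.7 -110.2   -8.6] top left [ -92.4   33.8 -118.6   36.2]
30.0 side tip [-130.3  -38.2 -114.9  -39.1] knuckle L/R side [-142.2  -13.7 -109.9  -15.6] top left [ -94.2   35.  -120.1   37.4]
40.0 side tip [-129.6  -44.8 -114.4  -45.7] knuckle L/R side [-141.3  -20.7 -109.5  -22.6] top left [ -96.    36.2 -121.6   38.6]
60.0 side tip [-128.2  -58.1 -113.5  -59. ] knuckle L/R side [-139.5  -34.8 -108.7  -36.6] top left [ -99.6   38.7 -124.6   41.1]
250 [134 134 135 137 136 133 133 134 117 154 166 153 149  93  42  49  56  69
  55  55  57  52  42  49  43  59  68  51]
253 [135 137 134 134 134 126 129 130 126 188 195 143  89  47  43  49  47  69
  61  58  58  57  49  40  47  61  61  52]
256 [134 134 136 121
[... 469 characters left out ...]
133 131  94  66  54  48  57  62  48  48  48  48  45  43  44  45
  44  51  52  51  53  51  56  57  57  54]
271 [132 134 132 132 130 133 130 115 104  85  70  82 104  86  66  61  55  52
  47  45  46  45  42  46  43  42  45  47]
274 [132 131 127 131 131 127 130 131 128 120 120 123 130 130 128 100  89  88
  85  66  46  39  39  41  39  40  41  42]
277 [131 131 131 131 130 132 134 129 124 121 120 123 131 128 120  98  92  90
  92  97  97  94  90  83  81  80  88  90]
280 [129 131 134 135 132 131 127 123 122 123 124 126 132 126 121 111  93  91
  93 102 102 103 103 100 102 103 103 102]
283 [132 130 131 133 131 124 123 123 123 120 121 122 122 120 120 115  95  93
  93 100 100 102 102 100 103 103 103 103]
```

send_rows:
  increments:
    - {"wx":0,"wy":0,"wz":0,"tx":0,"ty":0,"tz":0,"grip":-0.4}
    - {"wx":0,"wy":0,"wz":0,"tx":0,"ty":0,"tz":0,"grip":-0.4}
    - {"wx":0,"wy":0,"wz":0,"tx":0,"ty":0,"tz":0,"grip":-0.4}
    - {"wx":0,"wy":0,"wz":0,"tx":0,"ty":0,"tz":0,"grip":-0.4}

```text
t: 8.78
ee_pos: [0.4607, -0.0433, -0.0131]
ee_rot: [[0.993, -0.117, 0.0], [-0.117, -0.993, -0.0], [0.0, 0.0, -1.0]]
ft_force: [0.5, -0.3, 0.5]
gripper_width: 0.0599
gripper_force: 0.0
```

```bash
python3 - <<'E'
from h import *
st()
s=r.snapshot("side").copy();t=r.snapshot("top").copy()
f=4
a=cv2.resize(s[280:400,240:340],None,fx=f,fy=f,interpolation=2);b=cv2.resize(t[220:340,320:420],None,fx=f,fy=f,interpolation=2)
cv2.imwrite("pics/both6.png",np.hstack([a,b])[...,::-1])
E
```

```text
t 8.78 reader mm [-122.   -18.1  -13.1] F [ 0.51 -0.25  0.49] w 0.0599 J [ -1.  51.   0. 125.  -4.   4. -93.]
```

View pics/both6.png

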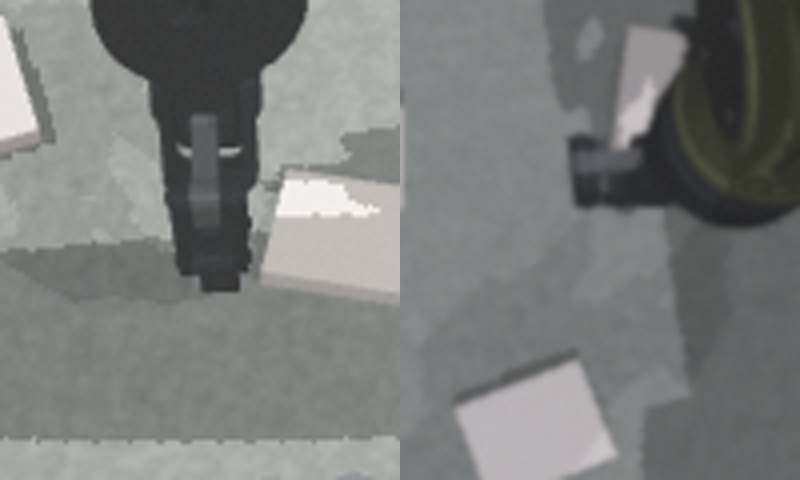

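With the fingers wider, the tip bottom is at (220,290) in the left panel. That puts it roughly 15–35 mm above the bench at the reported x and y. So the real tips sit higher than the reported TCP, and I'll keep feeling downward with small steps.

send_rows:
  increments:
    - {"wx":0,"wy":0,"wz":0,"tx":0,"ty":0,"tz":0,"grip":0.53}
    - {"wx":0,"wy":0,"wz":0,"tx":0,"ty":0,"tz":0,"grip":0.53}
    - {"wx":0,"wy":0,"wz":0,"tx":0,"ty":0,"tz":0.03,"grip":0.53}
    - {"wx":0,"wy":0,"wz":0,"tx":0,"ty":0,"tz":0.03,"grip":0.53}
    - {"wx":0,"wy":0,"wz":0,"tx":0,"ty":0,"tz":0,"grip":0.53}

```text
t: 9.5
ee_pos: [0.4605, -0.0433, -0.0163]
ee_rot: [[0.993, -0.117, -0.0], [-0.117, -0.993, -0.0], [-0.0, 0.0, -1.0]]
ft_force: [0.2, 0.7, 0.3]
gripper_width: 0.02
gripper_force: 0.0
```

send_rows:
  increments:
    - {"wx":0,"wy":0,"wz":0,"tx":0,"ty":0,"tz":0.04,"grip":0.53}
    - {"wx":0,"wy":0,"wz":0,"tx":0,"ty":0,"tz":0.0,"grip":0.53}

```text
t: 9.75
ee_pos: [0.4606, -0.0432, -0.0182]
ee_rot: [[0.993, -0.117, -0.0], [-0.117, -0.993, -0.0], [-0.0, 0.0, -1.0]]
ft_force: [0.1, -0.2, -0.5]
gripper_width: 0.0202
gripper_force: 0.0
```

send_rows:
  increments:
    - {"wx":0,"wy":0,"wz":0,"tx":0,"ty":0,"tz":0.04,"grip":0.53}
    - {"wx":0,"wy":0,"wz":0,"tx":0,"ty":0,"tz":0.0,"grip":0.53}

```text
t: 10.0
ee_pos: [0.4606, -0.0433, -0.0202]
ee_rot: [[0.993, -0.117, -0.0], [-0.117, -0.993, -0.0], [-0.0, 0.0, -1.0]]
ft_force: [-0.6, -0.3, -1.1]
gripper_width: 0.0204
gripper_force: 0.0
```

```bash
python3 - <<'E'
from h import *
st()
E
```

```text
t 10.0 reader mm [-122.1  -18.1  -20.2] F [-0.59 -0.39 -1.13] w 0.0204 J [ -1.  52.   0. 125.  -4.   3. -93.]
```

send_rows:
  increments:
    - {"wx":0,"wy":0,"wz":0,"tx":0,"ty":0,"tz":0.05,"grip":0.53}
    - {"wx":0,"wy":0,"wz":0,"tx":0,"ty":0,"tz":0.0,"grip":0.53}

```text
t: 10.25
ee_pos: [0.4606, -0.0433, -0.0228]
ee_rot: [[0.993, -0.117, -0.0], [-0.117, -0.993, -0.0], [-0.0, 0.0, -1.0]]
ft_force: [0.5, 0.3, -0.4]
gripper_width: 0.0202
gripper_force: 0.0
```

send_rows:
  increments:
    - {"wx":0,"wy":0,"wz":0,"tx":0,"ty":0,"tz":0.05,"grip":0.53}
    - {"wx":0,"wy":0,"wz":0,"tx":0,"ty":0,"tz":0.0,"grip":0.53}

```text
t: 10.5
ee_pos: [0.4614, -0.0433, -0.0247]
ee_rot: [[0.993, -0.117, -0.001], [-0.117, -0.993, 0.0], [-0.001, 0.0, -1.0]]
ft_force: [-0.2, -0.1, 0.8]
gripper_width: 0.0201
gripper_force: 0.0
```

send_rows:
  increments:
    - {"wx":0,"wy":0,"wz":0,"tx":0,"ty":0,"tz":0.05,"grip":0.53}
    - {"wx":0,"wy":0,"wz":0,"tx":0,"ty":0,"tz":0.0,"grip":0.53}

```text
t: 10.75
ee_pos: [0.462, -0.0434, -0.0267]
ee_rot: [[0.993, -0.117, -0.002], [-0.117, -0.993, 0.0], [-0.002, 0.0, -1.0]]
ft_force: [-0.1, -0.8, -0.2]
gripper_width: 0.0202
gripper_force: 0.0
```

```bash
python3 - <<'E'
from h import *
st()
E
```

```text
t 10.75 reader mm [-120.8  -18.1  -26.7] F [ 0.01 -0.83 -0.21] w 0.0202 J [ -0.  53.   0. 125.  -4.   2. -93.]
```

Joint 6 is at its lower limit, so I tilt the tool 4° (tips slightly back) for room and keep feeling.

send_rows:
  increments:
    - {"wx":0,"wy":-0.5,"wz":0,"tx":0,"ty":0,"tz":0,"grip":0.53}
    - {"wx":0,"wy":-0.4,"wz":0,"tx":0,"ty":0,"tz":0,"grip":0.53}
    - {"wx":0,"wy":0,"wz":0,"tx":0,"ty":0,"tz":0.04,"grip":0.53}
    - {"wx":0,"wy":0,"wz":0,"tx":0,"ty":0,"tz":0.0,"grip":0.53}

```text
t: 11.25
ee_pos: [0.4611, -0.0433, -0.0287]
ee_rot: [[0.99, -0.117, -0.074], [-0.117, -0.993, 0.009], [-0.075, 0.0, -0.997]]
ft_force: [0.5, -0.2, 0.0]
gripper_width: 0.0201
gripper_force: 0.0
```

send_rows:
  increments:
    - {"wx":0,"wy":0,"wz":0,"tx":0,"ty":0,"tz":0.04,"grip":0.53}
    - {"wx":0,"wy":0,"wz":0,"tx":0,"ty":0,"tz":0.0,"grip":0.53}

```text
t: 11.5
ee_pos: [0.461, -0.0433, -0.0307]
ee_rot: [[0.99, -0.117, -0.075], [-0.117, -0.993, 0.009], [-0.075, 0.0, -0.997]]
ft_force: [0.6, 0.2, 0.4]
gripper_width: 0.02
gripper_force: 0.1
```

```bash
python3 - <<'E'
from h import *
st()
s=r.snapshot("side");g=s.max(2)
for v in range(338,356): print(v,g[v,280:316:2])
E
```

```text
t 11.5 reader mm [-121.7  -18.1  -30.7] F [0.57 0.24 0.42] w 0.02 J [ -0.  54.   0. 121.  -4.  10. -93.]
338 [158 158 151 155 152  75  71  70  96 109 111 109  70  70  70 191 194 195]
339 [159 157 121 122 120  65  70  68  94 102 105 104  69  68  67 190 195 194]
340 [125 126 114 117 114  63  66  61  84  93  94  95  63  63  87 194 193 195]
341 [119 121 116 120 115  67  63  63  77  89  88  86  61  62 113 194 194 194]
342 [120 120 117 117 116  64  58  60  67  78  77  79  58  57 114 194 193 194]
343 [118 119 115 116 115  80  57  56  61  70  69  68  58  55 146 193 194 195]
344 [114 115 112 113 115 109  54  56  55  58  58  56  57  55 185 194 196 194]
345 [113 116 112 114 114 116  67  57  56  57  57  56  71  77 190 193 194 193]
346 [115 116 113 114 117 117 117  64  57  59  61  60 126 181 193 194 194 193]
347 [117 119 115 114 116 118 124  62  59  58  60  59 134 193 194 193 195 194]
348 [114 118 115 113 114 115 124  65  58  62  60  58 134 167 175 186 192 195]
349 [115 116 115 112 112 114 119  61  59  57  56  55 119 160 164 166 169 174]
350 [118 117 113 121 114 114 112 123 109 109 125 123 130 162 163 162 164 164]
351 [129 132 128 125 129 125 131 129 126 126 133 134 135 144 148 156 163 163]
352 [132 134 132 129 134 130 134 129 129 128 129 130 133 134 137 135 134 139]
353 [134 137 132 128 135 131 130 129 133 131 129 130 134 132 132 130 128 130]
354 [130 134 131 128 134 132 129 132 132 133 130 131 131 130 131 129 126 127]
355 [127 129 128 134 134 133 131 133 134 133 131 130 130 128 129 130 125 126]
```

The tip bottom is now at row 349.7, about 2–6 mm above the bench. Contact should be close.

send_rows:
  increments:
    - {"wx":0,"wy":0,"wz":0,"tx":0,"ty":0,"tz":0.03,"grip":0.53}
    - {"wx":0,"wy":0,"wz":0,"tx":0,"ty":0,"tz":0.0,"grip":0.53}

```text
t: 11.8
ee_pos: [0.4613, -0.0433, -0.0322]
ee_rot: [[0.99, -0.117, -0.074], [-0.117, -0.993, 0.009], [-0.075, 0.0, -0.997]]
ft_force: [-0.1, -0.2, 0.1]
gripper_width: 0.0203
gripper_force: 0.1
```

send_rows:
  increments:
    - {"wx":0,"wy":0,"wz":0,"tx":0,"ty":0,"tz":0.03,"grip":0.53}
    - {"wx":0,"wy":0,"wz":0,"tx":0,"ty":0,"tz":0.0,"grip":0.53}

```text
t: 12.05
ee_pos: [0.4613, -0.0433, -0.0337]
ee_rot: [[0.99, -0.117, -0.074], [-0.117, -0.993, 0.009], [-0.074, 0.0, -0.997]]
ft_force: [0.6, -0.4, -0.7]
gripper_width: 0.0198
gripper_force: 0.1
```

send_rows:
  increments:
    - {"wx":0,"wy":0,"wz":0,"tx":0,"ty":0,"tz":0.03,"grip":0.53}
    - {"wx":0,"wy":0,"wz":0,"tx":0,"ty":0,"tz":0.0,"grip":0.53}

```text
t: 12.3
ee_pos: [0.4613, -0.0433, -0.0352]
ee_rot: [[0.99, -0.117, -0.074], [-0.117, -0.993, 0.009], [-0.074, 0.0, -0.997]]
ft_force: [-1.2, -0.4, 0.4]
gripper_width: 0.0199
gripper_force: 0.1
```

send_rows:
  increments:
    - {"wx":0,"wy":0,"wz":0,"tx":0,"ty":0,"tz":0.03,"grip":0.53}
    - {"wx":0,"wy":0,"wz":0,"tx":0,"ty":0,"tz":0.0,"grip":0.53}

```text
t: 12.55
ee_pos: [0.4614, -0.0433, -0.0358]
ee_rot: [[0.99, -0.117, -0.073], [-0.117, -0.993, 0.009], [-0.074, 0.0, -0.997]]
ft_force: [-0.6, 1.0, 9.8]
gripper_width: 0.0204
gripper_force: 5.0
```

send_rows:
  increments:
    - {"wx":0,"wy":0,"wz":0,"tx":0,"ty":0,"tz":0.03,"grip":0.53}
    - {"wx":0,"wy":0,"wz":0,"tx":0,"ty":0,"tz":0.0,"grip":0.53}

```text
t: 12.8
ee_pos: [0.4614, -0.0433, -0.036]
ee_rot: [[0.99, -0.117, -0.072], [-0.117, -0.993, 0.009], [-0.073, 0.0, -0.997]]
ft_force: [-2.1, 0.0, 24.9]
gripper_width: 0.0198
gripper_force: 12.5
```

send_rows:
  increments:
    - {"wx":0,"wy":0,"wz":0,"tx":0,"ty":0,"tz":0.03,"grip":0.53}
    - {"wx":0,"wy":0,"wz":0,"tx":0,"ty":0,"tz":0.0,"grip":0.53}

```text
t: 13.05
ee_pos: [0.4614, -0.0433, -0.0361]
ee_rot: [[0.991, -0.117, -0.071], [-0.117, -0.993, 0.009], [-0.072, -0.0, -0.997]]
ft_force: [-2.8, 1.5, 39.6]
gripper_width: 0.02
gripper_force: 20.2
```

```bash
python3 - <<'E'
from h import *
st()
s=r.snapshot("side");g=s.max(2)
for v in range(346,357): print(v,g[v,288:316:2])
E
```

```text
t 13.05 reader mm [-121.3  -18.1  -36.1] F [-2.94  1.15 39.62] w 0.02 J [ -0.  54.   0. 121.  -4.   9. -93.]
346 [116 114  55  55  56  61  60  59  55  53 183 194 194 194]
347 [115 117  57  56  57  57  58  57  83  77 189 195 195 195]
348 [113 117 116  71  59  55  58  58 126 153 174 186 195 194]
349 [113 114 123  74  57  59  59  59 132 160 163 167 167 173]
350 [112 113 121  76  56  62  59  58 132 161 162 163 163 163]
351 [125 115 119  77  57  65  66  70 132 142 149 157 163 164]
352 [133 125 130 108 122 121 121 122 133 136 138 136 134 140]
353 [136 130 129 127 132 128 129 130 133 131 132 128 128 130]
354 [133 133 131 130 131 132 129 130 131 129 129 131 125 126]
355 [134 131 132 133 132 133 130 131 128 127 129 131 126 128]
356 [134 134 130 132 131 131 132 132 130 128 125 128 127 132]
```

Contact is at a reported z of -35.8 mm, with a stiffness of about 10 N/mm. So the tips are at bench level when TCP z reads -36. I raise about 1.5 mm clear and push forward, untilting on the way.

send_rows:
  increments:
    - {"wx":0,"wy":0,"wz":0,"tx":0,"ty":0,"tz":-0.11,"grip":0.53}
    - {"wx":0,"wy":0,"wz":0,"tx":0.06,"ty":0,"tz":0,"grip":0.53}
    - {"wx":0,"wy":0,"wz":0,"tx":0.06,"ty":0,"tz":0,"grip":0.53}
    - {"wx":0,"wy":0,"wz":0,"tx":0.06,"ty":0,"tz":0,"grip":0.53}
    - {"wx":0,"wy":0,"wz":0,"tx":0.06,"ty":0,"tz":-0.005,"grip":0.53}
    - {"wx":0,"wy":0,"wz":0,"tx":0.06,"ty":0,"tz":-0.005,"grip":0.53}
    - {"wx":0,"wy":0,"wz":0,"tx":0.06,"ty":0,"tz":-0.005,"grip":0.53}
    - {"wx":0,"wy":0,"wz":0,"tx":0.06,"ty":0,"tz":-0.005,"grip":0.53}
    - {"wx":0,"wy":0,"wz":0,"tx":0.06,"ty":0,"tz":-0.005,"grip":0.53}
    - {"wx":0,"wy":0,"wz":0,"tx":0,"ty":0,"tz":0,"grip":0.53}

```text
t: 14.35
ee_pos: [0.4857, -0.0462, -0.0346]
ee_rot: [[0.99, -0.117, -0.073], [-0.117, -0.993, 0.009], [-0.074, 0.0, -0.997]]
ft_force: [0.5, -0.3, -0.6]
gripper_width: 0.0202
gripper_force: 0.0
```

```bash
python3 - <<'E'
from h import *
st((-92,-18,-34.3))
cv2.imwrite("pics/raw7s.png",r.snapshot("side")[...,::-1])
s=cv2.imread("pics/raw7s.png")[...,::-1].copy()
q,g=quad(s,(300,300,372,372),140);print(q.tolist());P=(ray("side",q,.009)-O)@RR*1e3;print(np.round(P[:,:2],1).tolist())
E
```

```text
t 14.35 reader mm [-96.9 -18.1 -34.6] F [ 0.55 -0.25 -0.63] w 0.0202 J [  0.  54.   0. 116.  -4.  13. -93.]
tool shift units [ 0.1  -0.   -0.01]
turn units [ 0.    0.92 -0.  ]
[[371, 300], [331, 308], [322, 351], [363, 349], [336, 319], [367, 308], [371, 338]]
[[6.2, 53.6], [-62.8, 40.8], [-81.5, -42.3], [-17.1, -42.4], [-55.8, 17.7], [-2.4, 37.1], [-2.3, -22.8]]
```

send_rows:
  increments:
    - {"wx":0,"wy":0.46,"wz":0,"tx":0.04,"ty":0,"tz":0,"grip":0.53}
    - {"wx":0,"wy":0.46,"wz":0,"tx":0.05,"ty":0,"tz":0,"grip":0.53}
    - {"wx":0,"wy":0,"wz":0,"tx":0.06,"ty":0,"tz":0,"grip":0.53}
    - {"wx":0,"wy":0,"wz":0,"tx":0.06,"ty":0,"tz":0,"grip":0.53}
    - {"wx":0,"wy":0,"wz":0,"tx":0.04,"ty":0,"tz":0,"grip":0.53}
    - {"wx":0,"wy":0,"wz":0,"tx":0,"ty":0,"tz":0,"grip":0.53}

```text
t: 15.15
ee_pos: [0.4982, -0.0477, -0.0349]
ee_rot: [[0.993, -0.117, -0.0], [-0.117, -0.993, -0.0], [-0.0, 0.0, -1.0]]
ft_force: [-0.0, -0.4, 0.2]
gripper_width: 0.0201
gripper_force: 0.0
```

```bash
cat >> h.py <<'E'
def cass(n,box,z=.009,sub=None):
    im=r.snapshot(n);cv2.imwrite(f"pics/last_{n}.png",im[...,::-1]);x0,y0,x1,y1=box;c=im[y0:y1,x0:x1].astype(int)
    m=((c[...,0]-c[...,1]>=2)&(c.max(2)>135)).astype(np.uint8)
    m=cv2.morphologyEx(m,cv2.MORPH_CLOSE,np.ones((3,3)))
    k=max(cv2.findContours(m,0,1)[0],key=cv2.contourArea);ap=cv2.approxPolyDP(k,.04*cv2.arcLength(k,True),True)[:,0]+[x0,y0]
    P=(ray(n,ap,z)-O)@RR*1e3;print(n,"area",cv2.contourArea(k),ap.tolist(),np.round(P[:,:2],1).tolist())
E
python3 - <<'E'
from h import *
st((-80,-18,-34.6))
cass("side",(290,300,375,372));cass("top",(340,200,430,280))
E
```

```text
t 15.15 reader mm [-84.3 -18.1 -34.9] F [ 0.02 -0.42  0.18] w 0.0201 J [ -0.  54.   1. 119.  -4.   7. -93.]
tool shift units [ 0.09 -0.   -0.01]
turn units [ 0.  0. -0.]
side area 1074.0 [[365, 320], [331, 322], [327, 349], [368, 348]] [[-8.3, 12.8], [-64.4, 12.1], [-73.5, -39.1], [-9.1, -41.1]]
top area 180.0 [[383, 214], [370, 216], [372, 236]] [[-5.6, -16.1], [-7.9, 11.1], [-50.4, 11.2]]
```

The cassette is now nearly square: front about -9 mm, rear about -73 mm, y centre about -14. I close onto the edge gently.

send_rows:
  increments:
    - {"wx":0,"wy":0,"wz":0,"tx":0.06,"ty":0,"tz":0,"grip":0.53}
    - {"wx":0,"wy":0,"wz":0,"tx":0.06,"ty":0,"tz":0,"grip":0.53}
    - {"wx":0,"wy":0,"wz":0,"tx":0.03,"ty":0,"tz":0,"grip":0.53}
    - {"wx":0,"wy":0,"wz":0,"tx":0,"ty":0,"tz":0,"grip":0.53}

```text
t: 15.75
ee_pos: [0.5035, -0.0483, -0.035]
ee_rot: [[0.993, -0.117, -0.004], [-0.117, -0.993, 0.0], [-0.004, 0.0, -1.0]]
ft_force: [-3.9, 1.4, 2.9]
gripper_width: 0.0204
gripper_force: 1.9
```

send_rows:
  increments:
    - {"wx":0,"wy":0,"wz":0,"tx":0.015,"ty":0,"tz":0,"grip":0.53}
    - {"wx":0,"wy":0,"wz":0,"tx":0,"ty":0,"tz":0,"grip":0.53}

```text
t: 16.0
ee_pos: [0.5035, -0.0483, -0.035]
ee_rot: [[0.993, -0.117, -0.005], [-0.117, -0.993, 0.0], [-0.005, 0.0, -1.0]]
ft_force: [-4.9, 1.3, 3.3]
gripper_width: 0.0203
gripper_force: 2.7
```

send_rows:
  increments:
    - {"wx":0,"wy":0,"wz":0,"tx":0.015,"ty":0,"tz":0,"grip":0.53}
    - {"wx":0,"wy":0,"wz":0,"tx":0,"ty":0,"tz":0,"grip":0.53}

```text
t: 16.25
ee_pos: [0.5034, -0.0483, -0.035]
ee_rot: [[0.993, -0.117, -0.006], [-0.117, -0.993, 0.0], [-0.006, 0.0, -1.0]]
ft_force: [-6.5, 1.0, 4.4]
gripper_width: 0.0198
gripper_force: 3.3
```

```bash
python3 - <<'E'
from h import *
st((-77,-18,-34.6))
cass("side",(290,300,375,372))
E
```

```text
t 16.25 reader mm [-79.  -18.1 -35. ] F [-6.55  0.27  4.39] w 0.0198 J [ -0.  54.   1. 118.  -4.   8. -93.]
tool shift units [ 0.04 -0.   -0.01]
turn units [0.   0.08 0.  ]
side area 1046.0 [[368, 320], [335, 322], [331, 350], [371, 348]] [[-3.3, 12.5], [-57.8, 11.7], [-67.4, -41.3], [-4.4, -41.4]]
```

The cassette is pressed against the edge with about 6.5 N. Now I start the arc upward in small steps, checking forces.

send_rows:
  increments:
    - {"wx":0,"wy":0,"wz":0,"tx":0,"ty":0,"tz":-0.076,"grip":0.53}
    - {"wx":0,"wy":0,"wz":0,"tx":0,"ty":0,"tz":-0.076,"grip":0.53}
    - {"wx":0,"wy":0,"wz":0,"tx":0,"ty":0,"tz":-0.076,"grip":0.53}

```text
t: 16.68
ee_pos: [0.5039, -0.0484, -0.0238]
ee_rot: [[0.993, -0.117, -0.006], [-0.117, -0.993, 0.0], [-0.006, 0.0, -1.0]]
ft_force: [-5.3, 0.7, 0.8]
gripper_width: 0.0198
gripper_force: 2.4
```

```bash
python3 - <<'E'
from h import *
st()
cass("side",(290,290,375,372))
E
```

```text
t 16.68 reader mm [-78.5 -18.2 -23.8] F [-5.36  0.06  0.75] w 0.0198 J [ -0.  53.   1. 118.  -4.  10. -93.]
side area 1045.5 [[335, 318], [331, 347], [371, 348], [368, 320]] [[-57.3, 19.8], [-67.1, -35.8], [-4.4, -41.4], [-3.3, 12.5]]
```

The rear end has risen with the tips (side row 350→347 and 322→318, about 11 mm) at 5.4 N. I continue to about 30°.

send_rows:
  increments:
    - {"wx":0,"wy":0,"wz":0,"tx":0.004,"ty":0,"tz":-0.075,"grip":0.53}
    - {"wx":0,"wy":0,"wz":0,"tx":0.008,"ty":0,"tz":-0.074,"grip":0.53}
    - {"wx":0,"wy":0,"wz":0,"tx":0.015,"ty":0,"tz":-0.073,"grip":0.53}
    - {"wx":0,"wy":0,"wz":0,"tx":0.02,"ty":0,"tz":-0.072,"grip":0.53}
    - {"wx":0,"wy":0,"wz":0,"tx":0.024,"ty":0,"tz":-0.07,"grip":0.53}
    - {"wx":0,"wy":0,"wz":0,"tx":0.026,"ty":0,"tz":-0.068,"grip":0.53}

```text
t: 17.48
ee_pos: [0.5103, -0.0492, -0.0018]
ee_rot: [[0.993, -0.117, -0.003], [-0.117, -0.993, 0.0], [-0.003, 0.0, -1.0]]
ft_force: [-5.4, 0.4, 2.0]
gripper_width: 0.02
gripper_force: 2.7
```

```bash
python3 - <<'E'
from h import *
st()
cass("side",(290,280,375,372))
E
```

```text
t 17.48 reader mm [-72.1 -18.2  -1.8] F [-5.43 -0.19  1.96] w 0.02 J [ -0.  51.   1. 117.  -4.  13. -93.]
side area 922.5 [[339, 311], [333, 338], [369, 348], [368, 320]] [[-49.8, 33.7], [-62.9, -19.2], [-7.5, -41.2], [-3.3, 12.5]]
```

send_rows:
  increments:
    - {"wx":0,"wy":0,"wz":0,"tx":0.032,"ty":0,"tz":-0.065,"grip":0.53}
    - {"wx":0,"wy":0,"wz":0,"tx":0.036,"ty":0,"tz":-0.062,"grip":0.53}
    - {"wx":0,"wy":0,"wz":0,"tx":0.04,"ty":0,"tz":-0.06,"grip":0.53}
    - {"wx":0,"wy":0,"wz":0,"tx":0.044,"ty":0,"tz":-0.056,"grip":0.53}
    - {"wx":0,"wy":0,"wz":0,"tx":0.048,"ty":0,"tz":-0.053,"grip":0.53}

```text
t: 18.15
ee_pos: [0.5225, -0.0506, 0.0133]
ee_rot: [[0.993, -0.117, 0.001], [-0.117, -0.993, -0.0], [0.001, 0.0, -1.0]]
ft_force: [-2.0, 0.2, 2.0]
gripper_width: 0.0202
gripper_force: 1.0
```

```bash
python3 - <<'E'
from h import *
st()
cass("side",(290,270,385,372))
E
```

```text
t 18.15 reader mm [-59.8 -18.2  13.3] F [-2.04  0.    1.98] w 0.0202 J [ -0.  49.   1. 115.  -3.  16. -93.]
side area 706.5 [[345, 309], [339, 333], [371, 347], [368, 321]] [[-39.4, 37.3], [-52.7, -10.2], [-4.2, -39.5], [-3.5, 10.5]]
```

send_rows:
  increments:
    - {"wx":0,"wy":0,"wz":0,"tx":0.06,"ty":0,"tz":-0.046,"grip":0.53}
    - {"wx":0,"wy":0,"wz":0,"tx":0.06,"ty":0,"tz":-0.042,"grip":0.53}
    - {"wx":0,"wy":0,"wz":0,"tx":0.06,"ty":0,"tz":-0.038,"grip":0.53}
    - {"wx":0,"wy":0,"wz":0,"tx":0.06,"ty":0,"tz":-0.034,"grip":0.53}

```text
t: 18.7
ee_pos: [0.5328, -0.0518, 0.0211]
ee_rot: [[0.993, -0.117, -0.002], [-0.117, -0.993, -0.0], [-0.002, 0.0, -1.0]]
ft_force: [-4.8, 1.1, 6.4]
gripper_width: 0.0203
gripper_force: 3.4
```

```bash
python3 - <<'E'
from h import *
st()
cass("side",(290,270,385,372))
im=cv2.imread("pics/last_side.png");cv2.imwrite("pics/v9.png",cv2.resize(im[260:380,280:420],None,fx=5,fy=5,interpolation=2))
E
```

```text
t 18.7 reader mm [-49.4 -18.2  21.1] F [-4.89  0.51  6.38] w 0.0203 J [ -0.  49.   1. 113.  -3.  19. -93.]
side area 494.0 [[353, 307], [356, 314], [346, 330], [371, 347], [368, 321]] [[-25.7, 40.6], [-21.9, 25.8], [-41.0, -5.1], [-4.2, -39.5], [-3.5, 10.5]]
```

View pics/v9.png

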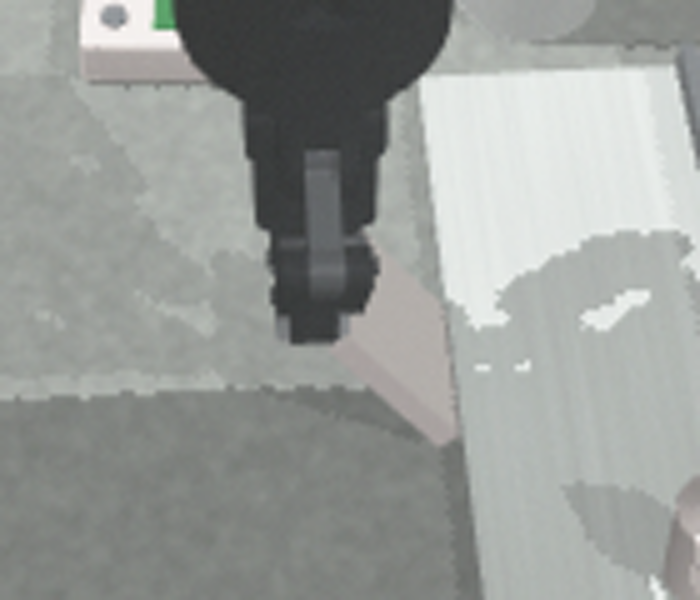

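The view shows the cassette tipped about 58°, front edge at the tray near (450,435), tips at the rear end near (320,335). I continue.

send_rows:
  increments:
    - {"wx":0,"wy":0,"wz":0,"tx":0.064,"ty":0,"tz":-0.038,"grip":0.53}
    - {"wx":0,"wy":0,"wz":0,"tx":0.066,"ty":0,"tz":-0.034,"grip":0.53}
    - {"wx":0,"wy":0,"wz":0,"tx":0.068,"ty":0,"tz":-0.029,"grip":0.53}
    - {"wx":0,"wy":0,"wz":0,"tx":0.07,"ty":0,"tz":-0.024,"grip":0.53}

```text
t: 19.25
ee_pos: [0.548, -0.0535, 0.0276]
ee_rot: [[0.993, -0.117, 0.001], [-0.117, -0.993, -0.0], [0.001, 0.0, -1.0]]
ft_force: [-1.8, 0.0, 4.9]
gripper_width: 0.02
gripper_force: 2.2
```

```bash
python3 - <<'E'
from h import *
st()
cass("side",(290,270,385,372))
E
```

```text
t 19.25 reader mm [-34.1 -18.1  27.6] F [-1.77 -0.19  4.88] w 0.02 J [ -0.  49.   2. 110.  -3.  21. -93.]
side area 254.0 [[365, 316], [355, 326], [366, 348], [370, 348]] [[-7.4, 20.8], [-25.7, 1.8], [-12.2, -40.9], [-5.9, -41.3]]
```

send_rows:
  increments:
    - {"wx":0,"wy":0,"wz":0,"tx":0.071,"ty":0,"tz":-0.02,"grip":0.53}
    - {"wx":0,"wy":0,"wz":0,"tx":0.071,"ty":0,"tz":-0.016,"grip":0.53}
    - {"wx":0,"wy":0,"wz":0,"tx":0.071,"ty":0,"tz":-0.011,"grip":0.53}
    - {"wx":0,"wy":0,"wz":0,"tx":0.071,"ty":0,"tz":-0.006,"grip":0.53}

```text
t: 19.8
ee_pos: [0.5613, -0.055, 0.0298]
ee_rot: [[0.993, -0.117, -0.0], [-0.117, -0.993, -0.0], [-0.0, 0.0, -1.0]]
ft_force: [-0.8, 0.4, 2.0]
gripper_width: 0.0201
gripper_force: 1.2
```

```bash
python3 - <<'E'
from h import *
st()
cass("side",(290,270,385,372))
E
```

```text
t 19.8 reader mm [-20.7 -18.1  29.8] F [-0.8   0.28  2.03] w 0.0201 J [ -0.  49.   2. 108.  -3.  23. -93.]
side area 149.0 [[296, 270], [297, 275], [326, 274], [326, 270]] [[-121.1, 130.2], [-119.4, 118.1], [-67.5, 117.2], [-67.0, 126.7]]
```

The cassette is at about 90° (tip travel 58 mm forward, 65 mm up). I carry it over the top.

send_rows:
  increments:
    - {"wx":0,"wy":0,"wz":0,"tx":0.07,"ty":0,"tz":0,"grip":0.53}
    - {"wx":0,"wy":0,"wz":0,"tx":0.07,"ty":0,"tz":0,"grip":0.53}
    - {"wx":0,"wy":0,"wz":0,"tx":0.07,"ty":0,"tz":0,"grip":0.53}
    - {"wx":0,"wy":0,"wz":0,"tx":0.07,"ty":0,"tz":0.005,"grip":0.53}

```text
t: 20.35
ee_pos: [0.5753, -0.0568, 0.03]
ee_rot: [[0.993, -0.117, 0.0], [-0.117, -0.993, -0.0], [0.0, 0.0, -1.0]]
ft_force: [0.8, -1.1, 8.2]
gripper_width: 0.02
gripper_force: 3.5
```

```bash
python3 - <<'E'
from h import *
st()
cass("side",(325,270,400,372))
im=cv2.imread("pics/last_side.png")[270:370,330:430];im=im.astype(int)
for v in range(30,90,4): print(270+v,"".join("#" if im[v,u].max()<90 else ("c" if im[v,u,2]-im[v,u,1]>=2 and im[v,u].max()>120 else ".") for u in range(100)))
E
```

```text
t 20.35 reader mm [ -6.7 -18.2  30. ] F [ 0.92 -0.96  8.24] w 0.02 J [  0.  50.   2. 105.  -3.  25. -93.]
side area 128.0 [[378, 321], [373, 324], [366, 348], [372, 345]] [[12.8, 9.5], [4.0, 4.0], [-12.2, -40.9], [-2.2, -35.9]]
300 ................................############.......#.............................................ccc
304 ................................#############......######.........................................cc
308 .................................############.......######.........................................c
312 ..................................#######################...........................................
316 ...................................##################...............................................
320 .....................................##########.....................................................
324 .................................ccccc...#ccccccc...................................................
328 ..................................c#c..c.ccccccc....................................................
332 ..................................cc.c..ccccccc.....................................................
336 ..................................cccccccccccc......................................................
340 ...................................c#ccccccc........................................................
344 ...................................cccccccc.........................................................
348 ....................................ccccc...........................................................
352 ...............................................................................................cc...
356 ........................................................................................ccccccccccc.
```

The printed face now shows (top leaning over the tray). I keep pushing forward and slightly down.

send_rows:
  increments:
    - {"wx":0,"wy":0,"wz":0,"tx":0.08,"ty":0,"tz":0.01,"grip":0.53}
    - {"wx":0,"wy":0,"wz":0,"tx":0.08,"ty":0,"tz":0.02,"grip":0.53}
    - {"wx":0,"wy":0,"wz":0,"tx":0.08,"ty":0,"tz":0.03,"grip":0.53}
    - {"wx":0,"wy":0,"wz":0,"tx":0.08,"ty":0,"tz":0.03,"grip":0.53}

```text
t: 20.9
ee_pos: [0.5932, -0.0589, 0.026]
ee_rot: [[0.993, -0.117, 0.004], [-0.117, -0.993, -0.0], [0.004, 0.0, -1.0]]
ft_force: [2.1, 0.2, 5.0]
gripper_width: 0.0196
gripper_force: 2.7
```

```bash
cat >> h.py <<'E'
def asc(n="side",y0=270,y1=372,x0=325,x1=430,s=4):
    im=r.snapshot(n);cv2.imwrite(f"pics/last_{n}.png",im[...,::-1]);im=im.astype(int)
    for v in range(y0,y1,s): print(v,"".join("#" if im[v,u].max()<90 else ("c" if im[v,u,0]-im[v,u,1]>=2 and im[v,u].max()>120 else ".") for u in range(x0,x1)))
E
python3 - <<'E'
from h import *
st()
asc()
E
```

```text
t 20.9 reader mm [ 11.4 -18.2  26. ] F [2.1  0.45 4.96] w 0.0196 J [  0.  51.   2. 102.  -3.  27. -92.]
270 cc........................................###########################################..........cccccccccc
274 c.............................................#################################.................ccccccccc
278 ..............................................##############################.....................cccccccc
282 ...............................................#############################......................ccccccc
286 ................................................##############......#######........................cccccc
290 ................................................##############......######.........................cccccc
294 ................................................##############......#####...........................ccccc
298 .................................................#############.......####............................cccc
302 .................................................#############........................................ccc
306 ..
[... 1163 characters left out ...]
........................................
350 .........................................................................................................
354 .................................................................................................cccccc..
358 ...........................................................................................cccccccccccccc
362 ..........................................................................................ccccccccccccccc
366 .........................................................................................cccccccccccccccc
370 ........................................................................................ccccccccccccccccc
```

send_rows:
  increments:
    - {"wx":0,"wy":0,"wz":0,"tx":0.086,"ty":0,"tz":0.046,"grip":0.53}
    - {"wx":0,"wy":0,"wz":0,"tx":0.082,"ty":0,"tz":0.052,"grip":0.53}
    - {"wx":0,"wy":0,"wz":0,"tx":0.078,"ty":0,"tz":0.06,"grip":0.53}
    - {"wx":0,"wy":0,"wz":0,"tx":0.072,"ty":0,"tz":0.066,"grip":0.53}

```text
t: 21.45
ee_pos: [0.6047, -0.0602, 0.0129]
ee_rot: [[0.993, -0.117, -0.004], [-0.117, -0.993, 0.0], [-0.004, 0.0, -1.0]]
ft_force: [0.3, 0.3, 0.4]
gripper_width: 0.0199
gripper_force: 0.0
```

```bash
python3 - <<'E'
from h import *
st()
asc()
E
```

```text
t 21.45 reader mm [ 23.  -18.1  12.9] F [0.29 0.38 0.39] w 0.0199 J [  0.  53.   2. 100.  -3.  28. -92.]
270 cc............................................####################################################ccccccc
274 c................................................##############################################.ccccccccc
278 ......................................................#####################################......cccccccc
282 ......................................................###############################.............ccccccc
286 .......................................................##############################.............ccccccc
290 ........................................................############################................ccccc
294 ........................................................###############....#######..................ccccc
298 .........................................................##############......####....................cccc
302 .........................................................##############......####.....................ccc
306 .
[... 1164 characters left out ...]
........................................
350 .........................................................................................................
354 .................................................................................................cccccc..
358 ...........................................................................................cccccccccccccc
362 ..........................................................................................ccccccccccccccc
366 .........................................................................................cccccccccccccccc
370 ........................................................................................ccccccccccccccccc
```

The cassette has fallen flat on the tray face up (wells and windows visible, cols 359–402). I back off behind its front end.

send_rows:
  increments:
    - {"wx":0,"wy":0,"wz":0,"tx":-0.2,"ty":0,"tz":-0.1,"grip":0.53}
    - {"wx":0,"wy":0,"wz":0,"tx":-0.3,"ty":0,"tz":0,"grip":0.53}
    - {"wx":0,"wy":0,"wz":0,"tx":-0.3,"ty":0,"tz":0,"grip":0.53}
    - {"wx":0,"wy":0,"wz":0,"tx":-0.3,"ty":0,"tz":0,"grip":0.53}
    - {"wx":0,"wy":0,"wz":0,"tx":-0.2,"ty":0,"tz":0,"grip":0.53}
    - {"wx":0,"wy":0,"wz":0,"tx":0,"ty":0,"tz":0,"grip":0.53}

```text
t: 22.25
ee_pos: [0.5404, -0.0527, 0.019]
ee_rot: [[0.993, -0.117, -0.002], [-0.117, -0.993, 0.0], [-0.002, 0.0, -1.0]]
ft_force: [0.6, -0.6, 0.9]
gripper_width: 0.0201
gripper_force: 0.0
```

```bash
python3 - <<'E'
from h import *
st((-42,-14,-22.5))
cass("side",(335,290,412,352),.019);cass("top",(340,170,412,240),.019)
E
```

```text
t 22.25 reader mm [-41.8 -18.2  19. ] F [ 0.62 -0.57  0.85] w 0.0201 J [ -0.  49.   1. 111.  -3.  19. -93.]
tool shift units [-0.   -0.08  0.83]
turn units [ 0.    0.03 -0.  ]
side area 1143.5 [[398, 315], [360, 317], [361, 345], [402, 343]] [[45.4, 12.3], [-16.9, 12.0], [-20.5, -41.4], [43.6, -41.5]]
top area 148.5 [[383, 188], [367, 190], [369, 206], [375, 203], [375, 193], [379, 196]] [[47.1, -20.0], [45.2, 13.3], [10.7, 12.5], [16.2, -0.3], [37.5, -2.5], [30.5, -10.1]]
```

The cassette is square at y about -14, front at about -19 mm and rear at about +45 mm. I lower the tips to about 13 mm (just above the tray) and push.

send_rows:
  increments:
    - {"wx":0,"wy":0,"wz":0,"tx":0,"ty":-0.08,"tz":0.2,"grip":0.53}
    - {"wx":0,"wy":0,"wz":0,"tx":0,"ty":0,"tz":0.25,"grip":0.53}
    - {"wx":0,"wy":0,"wz":0,"tx":0,"ty":0,"tz":0.25,"grip":0.53}
    - {"wx":0,"wy":0,"wz":0,"tx":0,"ty":0,"tz":0.13,"grip":0.53}
    - {"wx":0,"wy":0,"wz":0,"tx":0.06,"ty":0,"tz":0,"grip":0.53}
    - {"wx":0,"wy":0,"wz":0,"tx":0.06,"ty":0,"tz":0,"grip":0.53}
    - {"wx":0,"wy":0,"wz":0,"tx":0.06,"ty":0,"tz":0,"grip":0.53}
    - {"wx":0,"wy":0,"wz":0,"tx":0.06,"ty":0,"tz":0,"grip":0.53}
    - {"wx":0,"wy":0,"wz":0,"tx":0.06,"ty":0,"tz":0,"grip":0.53}
    - {"wx":0,"wy":0,"wz":0,"tx":0.06,"ty":0,"tz":0,"grip":0.53}
    - {"wx":0,"wy":0,"wz":0,"tx":0,"ty":0,"tz":0,"grip":0.53}

```text
t: 23.72
ee_pos: [0.5605, -0.0509, -0.0226]
ee_rot: [[0.993, -0.117, -0.0], [-0.117, -0.993, -0.0], [-0.0, 0.0, -1.0]]
ft_force: [-0.5, -0.1, 0.1]
gripper_width: 0.02
gripper_force: 0.0
```

```bash
python3 - <<'E'
from h import *
st((10,-14,-22.5))
cass("side",(335,290,422,352),.019)
E
```

```text
t 23.73 reader mm [-22.  -14.1 -22.6] F [-0.52 -0.18  0.09] w 0.02 J [ -0.  54.   1. 108.  -4.  17. -93.]
tool shift units [ 0.64 -0.   -0.  ]
turn units [ 0.  0. -0.]
side area 953.0 [[369, 321], [376, 332], [367, 345], [408, 342], [403, 315]] [[-3.1, 3.2], [5.6, -18.7], [-11.2, -42.0], [53.2, -40.3], [53.5, 11.8]]
```

send_rows:
  increments:
    - {"wx":0,"wy":0,"wz":0,"tx":0.07,"ty":0,"tz":0,"grip":0.53}
    - {"wx":0,"wy":0,"wz":0,"tx":0.07,"ty":0,"tz":0,"grip":0.53}
    - {"wx":0,"wy":0,"wz":0,"tx":0.07,"ty":0,"tz":0,"grip":0.53}
    - {"wx":0,"wy":0,"wz":0,"tx":0.07,"ty":0,"tz":0,"grip":0.53}
    - {"wx":0,"wy":0,"wz":0,"tx":0.07,"ty":0,"tz":0,"grip":0.53}
    - {"wx":0,"wy":0,"wz":0,"tx":0.07,"ty":0,"tz":0,"grip":0.53}
    - {"wx":0,"wy":0,"wz":0,"tx":0.07,"ty":0,"tz":0,"grip":0.53}
    - {"wx":0,"wy":0,"wz":0,"tx":0.07,"ty":0,"tz":0,"grip":0.53}
    - {"wx":0,"wy":0,"wz":0,"tx":0.05,"ty":0,"tz":0,"grip":0.53}
    - {"wx":0,"wy":0,"wz":0,"tx":0,"ty":0,"tz":0,"grip":0.53}

```text
t: 25.02
ee_pos: [0.5907, -0.0545, -0.0227]
ee_rot: [[0.993, -0.117, -0.0], [-0.117, -0.993, -0.0], [-0.0, 0.0, -1.0]]
ft_force: [-0.7, 0.0, -0.2]
gripper_width: 0.02
gripper_force: 0.0
```

```bash
python3 - <<'E'
from h import *
st((13,-14,-22.5))
cass("side",(335,290,435,352),.019)
E
```

```text
t 25.02 reader mm [  8.4 -14.1 -22.7] F [-0.71 -0.06 -0.22] w 0.02 J [ -0.  55.   2. 103.  -3.  22. -93.]
tool shift units [ 0.09 -0.   -0.  ]
turn units [ 0.  0. -0.]
side area 909.0 [[393, 316], [396, 337], [386, 336], [387, 344], [427, 342], [422, 314]] [[37.0, 10.8], [35.9, -30.0], [20.5, -27.2], [20.1, -42.0], [82.7, -42.0], [84.7, 11.9]]
```

Rear at about 84 mm; a few mm to go. I creep until the rail pushes back.

send_rows:
  increments:
    - {"wx":0,"wy":0,"wz":0,"tx":0.04,"ty":0,"tz":0,"grip":0.53}
    - {"wx":0,"wy":0,"wz":0,"tx":0.04,"ty":0,"tz":0,"grip":0.53}
    - {"wx":0,"wy":0,"wz":0,"tx":0.02,"ty":0,"tz":0,"grip":0.53}
    - {"wx":0,"wy":0,"wz":0,"tx":0,"ty":0,"tz":0,"grip":0.53}

```text
t: 25.58
ee_pos: [0.5954, -0.0551, -0.0227]
ee_rot: [[0.993, -0.117, -0.001], [-0.117, -0.993, -0.0], [-0.001, 0.0, -1.0]]
ft_force: [-0.3, -0.5, -0.5]
gripper_width: 0.0201
gripper_force: 0.0
```

send_rows:
  increments:
    - {"wx":0,"wy":0,"wz":0,"tx":0.03,"ty":0,"tz":0,"grip":0.53}
    - {"wx":0,"wy":0,"wz":0,"tx":0.03,"ty":0,"tz":0,"grip":0.53}
    - {"wx":0,"wy":0,"wz":0,"tx":0,"ty":0,"tz":0,"grip":0.53}

```text
t: 25.95
ee_pos: [0.5953, -0.0551, -0.0229]
ee_rot: [[0.993, -0.117, -0.006], [-0.117, -0.993, 0.001], [-0.006, 0.0, -1.0]]
ft_force: [-4.9, 0.7, 4.2]
gripper_width: 0.0202
gripper_force: 2.9
```

```bash
python3 - <<'E'
from h import *
st((13,-14,-22.5))
cass("side",(335,290,435,352),.019)
E
```

```text
t 25.95 reader mm [ 13.1 -14.1 -22.9] F [-4.97  0.13  4.25] w 0.0202 J [ -0.  56.   2. 102.  -3.  23. -93.]
tool shift units [-0.   -0.   -0.01]
turn units [ 0.    0.08 -0.  ]
side area 877.5 [[397, 315], [399, 337], [389, 336], [389, 344], [430, 341], [424, 314]] [[43.8, 12.4], [40.6, -30.2], [25.2, -27.4], [23.2, -42.2], [87.7, -40.5], [88.0, 11.7]]
```

It's against the rail with 5 N at the predicted position, square (87.7 and 88.0 mm at the two corners). One firmer press, then I back off straight and rise.

send_rows:
  increments:
    - {"wx":0,"wy":0,"wz":0,"tx":0.04,"ty":0,"tz":0,"grip":0.53}
    - {"wx":0,"wy":0,"wz":0,"tx":0,"ty":0,"tz":0,"grip":0.53}
    - {"wx":0,"wy":0,"wz":0,"tx":-0.1,"ty":0,"tz":0,"grip":0.53}
    - {"wx":0,"wy":0,"wz":0,"tx":-0.2,"ty":0,"tz":0,"grip":0.53}
    - {"wx":0,"wy":0,"wz":0,"tx":-0.4,"ty":0,"tz":0,"grip":0.53}
    - {"wx":0,"wy":0,"wz":0,"tx":-0.4,"ty":0,"tz":-0.4,"grip":0.53}
    - {"wx":0,"wy":0,"wz":0,"tx":-0.4,"ty":0,"tz":-0.4,"grip":0.53}
    - {"wx":0,"wy":0,"wz":0,"tx":-0.4,"ty":0,"tz":-0.4,"grip":0.53}
    - {"wx":0,"wy":0,"wz":0,"tx":-0.4,"ty":0,"tz":-0.4,"grip":0.53}
    - {"wx":0,"wy":0,"wz":0,"tx":0,"ty":0,"tz":-0.4,"grip":0.53}
    - {"wx":0,"wy":0,"wz":0,"tx":0,"ty":0,"tz":0,"grip":0.53}

```text
t: 27.38
ee_pos: [0.4876, -0.0423, 0.0786]
ee_rot: [[0.993, -0.117, 0.003], [-0.117, -0.993, -0.0], [0.003, -0.0, -1.0]]
ft_force: [-0.2, -0.0, -0.7]
gripper_width: 0.0198
gripper_force: 0.0
```

```bash
python3 - <<'E'
from h import *
st()
cass("side",(335,290,435,352),.019)
im=cv2.imread("pics/last_side.png");cv2.imwrite("pics/v10.png",cv2.resize(im[250:400,310:490],None,fx=4,fy=4,interpolation=2))
E
```

```text
t 27.38 reader mm [-95.5 -14.   78.6] F [-0.2  -0.05 -0.67] w 0.0198 J [ -2.  41.   2. 119.  -4.  20. -93.]
side area 1141.0 [[425, 313], [385, 316], [389, 343], [429, 342]] [[90.0, 13.6], [24.0, 11.5], [23.4, -40.4], [85.8, -42.2]]
```

View pics/v10.png

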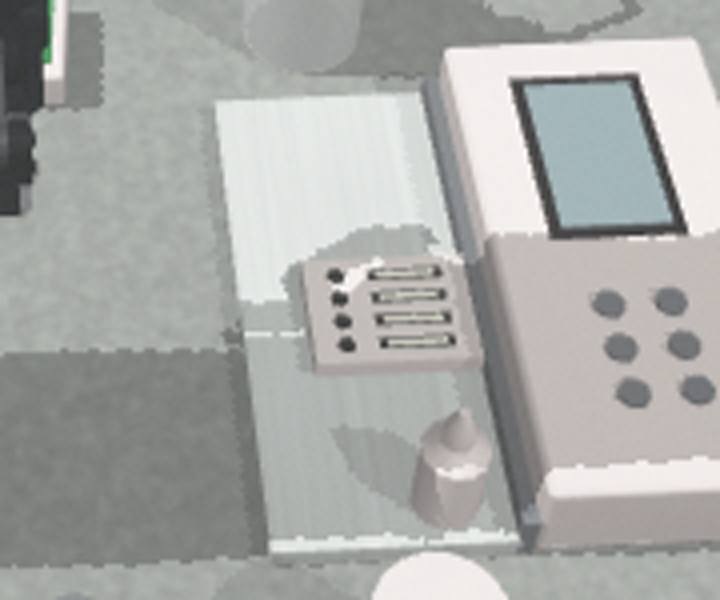

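The picture shows the cassette flat and face up (four wells, four windows), with its rear edge (465,260)–(482,365) flush along the rail. The dropper is still standing at (455,470), and the fingers are clear.

```bash
python3 -c "
from bench import r
print(r.job_done())"
```

```text
the job is handed in; nothing more can be done
None
```

The cassette was pushed to the tray edge, flipped face up and pushed flat and square against the rail, with the fingers clear and the dropper still standing; I handed the job in at about 27 s, without re-checking the other items at the end.

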